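# Set up the cross-drilling jig

## Robot

A 7-joint arm with a two-finger parallel gripper is mounted at the origin on the work surface. World frame = base frame: x ahead of the robot, y to its left, z up, the work surface at z = 0. Lengths are in mm, angles in degrees, forces in N, time in s.
With the tool pointing down it reaches from about 350 to 775 mm from the base axis. Payload 3.1 kg.
Tool frame: the origin (TCP) lies midway between the tips of the shut fingers; the grasp point (between the pads) lies 19 mm behind it; y points along the fingers, x is the direction in which the jaws open and shut, and the axes are right-handed (so a half turn about y gives the same grasp; the last joint's range is limited). The gripper opens to 85 mm and grips with 20 to 120 N. Pads are 22 mm wide; open, the fingers measure 114 mm over their backs; the gripper's body (76 mm by 85 mm) begins 54 mm behind the grasp point. The pads swing forward as they close: fully open they stand 13 mm farther back than shut.
Start: joints at [72.668, 17.813, 0.802, 86.603, -0.252, 75.585, -1.558], TCP at [141.852, -531.409, 231.304] pointing down, gripper open.
Joint ranges: [-154.91, 154.91], [-16.99, 109.72], [-72.82, 74.43], [7.12, 147.25], [-82.49, 262.49], [11.32, 116.49], [-174.64, 174.64]. Speed limits (degrees/s): [159.86, 159.86, 180, 180, 180, 180, 180].

## Interface

Orientations are given as [roll, pitch, yaw] about the fixed x, y, z axes, in that order (R = Rz(yaw) Ry(pitch) Rx(roll)).
In Python, from plant import * gives the robot as it stands.
- The arm moves only by the tool jog_arm, never from a script. Its argument "rows" is a list of rows, each an object of numbers: "tx", "ty", "tz": the shift along the tool's x, y, z in mm; "rx", "ry", "rz": the turn, a rotation vector about the tool's x, y, z in degrees; "gripper": the closure, from 0 (fully open) to 1 (shut). In form: [{"tx": .., "ty": .., "tz": .., "rx": .., "ry": .., "rz": .., "gripper": ..}, ...]. A call has 1 to 10 rows; each row is the pose to reach, as a shift and turn from the pose measured when the call began, along the tool's axes at that moment; what a row does not reach only later rows make up. A row lasts 1/10 s, in which the tool goes at most 50 mm and 8.59 degrees, less where a joint would pass 70% of its speed; a pose out of reach is approached as far as the arm can. A call with a gripper value outside its range is refused whole. The fingers move at their own pace and stop on an object; the grip force is fixed at half the most. Time passes only in rows, so rows that repeat a pose let the fingers close. It gives the time, the measured TCP pose, the force and the opening at its end, in the units of the state.
- observe(): the state, without advancing time (a new reading comes with each control period).
- capture(name): name is "side" or "top"; returns a dict with "pixels" (400x640x3 uint8, blue, green, red), "fx", "fy", "cx", "cy" (pixels), "xyz" and "attitude" of the camera in the world. Camera axes: x right, y down, z forward; pixel columns grow to the right and rows downward; lengths in mm; the calibration is good to about 2 mm. A picture is of the moment at which its call begins. There is no depth.
- job_done(): hands the job in, once; it reports no verdict.
The state is a dict: "clock": time; "qpos": joint angles; "dq": joint speeds; "effort": joint torques, N m; "tcp_pos": TCP position; "orientation": TCP orientation; "force": force on the tool from outside, world axes, zero at the start; "moment": the same for the moment, N m; "width": finger opening in mm.
Only numpy, scipy, OpenCV 4.12 (cv2) and the standard library are available. Lean on these libraries where they do the work, as an engineer would, in place of code of your own. Each camera call takes 0.05 s, during which the arm holds its last target. There are 200 camera calls.

## Task

Set up the drilling jig. First stand the red-shanked stop post in the jig's round pocket and work it around until its hexagonal foot drops fully home in the hex socket below (nobody knows which way the socket was left turned); then lay the aluminium bar over the two pairs of spring fingers, about centred lengthwise, and press it down until they snap around it and it rests on both saddles. Leave both released, and do not disturb the loose nut, brass stub or steel block.

Things in the scene. Friction and masses are not known exactly. Their poses are not given: they have to be found in the camera images.
- jig: Fixed drilling jig: dark steel base plate 110 x 250 x 10 mm with green fittings. Origin on the table, z up; y runs along the plate (the long way, as the bar will lie), x across. The round green pocket is towards -y, the two spring clips towards +y. It stands near the middle of the table, turned up to 20 degrees.
- pocket_rim (a point): Centre of the mouth of the round green pocket, 34 mm above the table, 75 mm from the jig origin towards its -y. Housing 73 mm outside. Its upper 6 mm is a loose round counterbore of 45 mm diameter; below that, from 28 down to 14 mm above the table, is a brass hex socket 37.6 mm across flats. The socket's turn is different each time, any angle, and is NOT reported.
- pocket_floor (a point): Centre of the pocket's flat floor, 14 mm above the table; its axes are the jig's, not the socket's. A foot not turned to match the socket (within about 4 degrees, and 0.8 mm of centre) stops on the rigid brass ledge, its underside 14 mm above this floor; when it matches it goes down to the floor.
- post_center (a point): Stop post, 63 mm tall, about 0.28 kg; this point is half-way up its axis (31.5 mm), z up, axes fixed to the post. Steel hexagonal foot 36 mm across flats, 18 mm high, two of its flats facing +x and -x; above it a red square shank 22 x 22 x 45 mm, faces along the post's x and y. It starts upright on the table beside the jig. Seated, the shank's top is 77 mm above the table.
- post_foot (a point): The centre of the underside of the stop post's foot. Fully home it is on the pocket floor.
- bar_center (a point): Middle of the loose round aluminium bar, 20 mm diameter, 130 mm long, x along the bar, 0.11 kg; the bar is plain, either end may go either way. It starts lying level in two V notches of the rest, its axis 38 mm above the table.
- rest: Fixed blue V-rest on which the bar starts, base 120 x 60 x 12 mm, V notches 90 mm apart, their arms 38 mm high; x along the bar; origin on the table. At the side of the jig where the post is not. The bar's middle is free for fingers down to 14 mm above the table.
- clip_seat (a point): Where the middle of the bar must finally be: axis 60 mm above the table, along the jig's y; 18 mm from the jig origin towards its +y. The clips stand 35 mm either side of this point along y, each 16 mm wide: two steel leaf fingers over a saddle whose top is 50 mm above the table. Between the clips there is only the base plate, its top 10 mm above the table.
- clip_mouth (a point): Point 18 mm above clip_seat, level with the tips of the spring fingers. Their rounded lips are 68 mm above the table and 15 mm apart, with a flared mouth above. A bar laid in the mouth stops with its axis about 76 mm above the table; pressed straight down with 6 to 15 N in all it spreads the lips and snaps down onto the saddles.
- nut: Bystander: loose large dark hex nut, 36 mm wide, 16 mm high; origin at its underside.
- stub: Bystander: loose upright brass stub, 24 mm diameter, 45 mm high; origin at its underside.
- block: Bystander: loose steel block 50 x 75 x 25 mm; origin at its underside.
Mind the look-alikes: they are no part of the job. Of the things like the part that bears bar_center, leave any that is blue; of the rest the smaller one is meant.

How it is judged:
By the outcome, as a careful person would: the job done as asked, in the order asked, and still so for the second after the job is handed in, with the robot touching nothing.
It also fails if it takes over 72 s, if anything falls off the work surface, if the arm or the gripper's body presses on something with over 40 N, if the wrist force passes 120 N, or if a joint passes its speed limit or range.

## Working session

There is one attempt and no reset: what is moved stays moved. The work goes in short steps, Python scripts to look and compute and a tool call to move; the robot and the scene stay as the last step left them, time stands still between calls to the robot, and variables do not carry over. Pictures are saved under pics/ and viewed, about 8 in all and at most 12, crops included, and the job is handed in when it is done.

Besides the shell and the picture viewer there is one more tool, called by a JSON object that holds its "api" and its "payload". jog_arm: Moves the arm, as the interface text tells. Its arguments: {"type":"object","properties":{"rows":{"type":"array","items":{"type":"object","properties":{"tx":{"type":"number"},"ty":{"type":"number"},"tz":{"type":"number"},"rx":{"type":"number"},"ry":{"type":"number"},"rz":{"type":"number"},"gripper":{"type":"number"}}}}},"required":["rows"]}

```bash
mkdir -p pics; ls; python3 - <<'E'
from plant import *
import cv2
for n in("top","side"):
    c=capture(n); cv2.imwrite(f"pics/{n}0.png",c["pixels"]); print(n,{k:c[k] for k in c if k!="pixels"})
print(observe())
E
```

```text
pics
top {'fx': 377.2817278957682, 'fy': 377.2817278957682, 'cx': 314.8747887119095, 'cy': 198.02755797314816, 'xyz': array([410.63747132,  69.33043654, 883.22621103]), 'attitude': array([-171.63266975,   -1.00948663,  -89.28034522])}
side {'fx': 438.1237172511087, 'fy': 438.1237172511087, 'cx': 321.9201917544892, 'cy': 200.93868131967844, 'xyz': array([497.24251327, 870.59906125, 634.32841969]), 'attitude': array([-124.59842838,    0.55205831, -176.80723753])}
{'clock': 0.1, 'qpos': array([72.66714302, 17.85707301,  0.80228837, 86.68104511, -0.2523799 ,
       75.58406634, -1.55834976]), 'dq': array([-0.02832289, -0.14984787,  0.12829757, -0.19307818, -0.09262561,
        0.09475884, -0.07768158]), 'effort': array([ 1.10897698e-03, -3.80851936e+01,  1.46922776e-01, -2.31238407e+01,
        1.23397820e-02,  8.12805461e-03, -1.67805285e-05]), 'tcp_pos': array([ 141.67375462, -530.78028391,  230.33020137]), 'orientation': array([-90.00498234,   0.12031708, -75.0524884 ]), 'force': array([-0.09819203, -0.19561671, -0.13674183]), 'moment': array([-0.02401644, -0.03460882, -0.06123363]), 'width': 85.50132046764007}
```

View pics/top0.png

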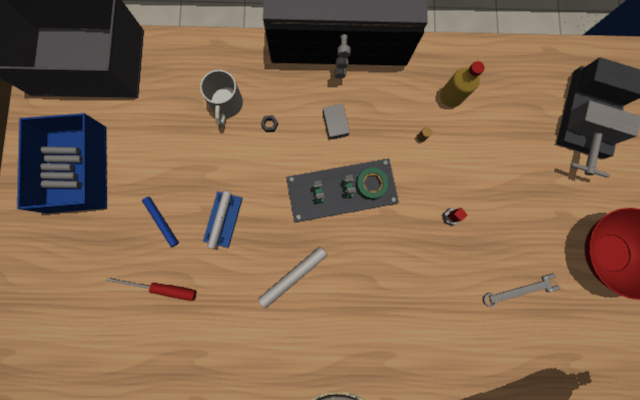

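View pics/side0.png

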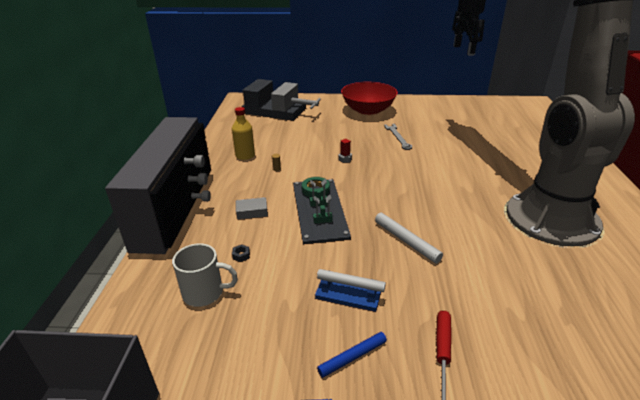

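Candidates for the bar: the one on the blue rest at (220,220), the long grey bar at (293,277), the blue bar at (160,222) and the small rods in the bin at (60,167). I choose the one on the rest, since it is smaller than the loose grey bar and not blue. For the post: the red shank at (457,215). The bottle cap (477,68), bowl and screwdriver are also red but not it.

```bash
cat > h.py <<'E'
from plant import *
import cv2, numpy as np
from scipy.spatial.transform import Rotation as Ro
def RR(a): return Ro.from_euler('xyz',a,degrees=True).as_matrix()
def cast(c,uv,z):
    uv=np.atleast_2d(np.asarray(uv,float))
    d=np.c_[(uv[:,0]-c['cx'])/c['fx'],(uv[:,1]-c['cy'])/c['fy'],np.ones(len(uv))]@RR(c['attitude']).T
    return c['xyz']+d*((z-c['xyz'][2])/d[:,2])[:,None]
def proj(c,p):
    q=(np.atleast_2d(p)-c['xyz'])@RR(c['attitude'])
    return np.c_[q[:,0]/q[:,2]*c['fx']+c['cx'],q[:,1]/q[:,2]*c['fy']+c['cy']]
def tri(c1,u1,c2,u2):
    A=[];b=[]
    for c,u in((c1,u1),(c2,u2)):
        d=cast(c,u,0)[0]-c['xyz'];d/=np.linalg.norm(d);P=np.eye(3)-np.outer(d,d);A.append(P);b.append(P@c['xyz'])
    return np.linalg.lstsq(np.vstack(A),np.hstack(b),rcond=None)[0]
def rect(c,m,z):
    ct=max(cv2.findContours(m.astype(np.uint8),0,1)[0],key=cv2.contourArea)
    return cv2.minAreaRect(cast(c,ct[:,0],z)[:,:2].astype(np.float32)),cv2.minAreaRect(ct)
def goto(p,yaw,s=None):
    """tool shift & turn (deg) from measured pose to TCP p, tool x at yaw, pointing down"""
    s=s or observe();R=RR(s['orientation']);G=RR([-90,0,yaw])
    print('t',np.round(R.T@(np.array(p)-s['tcp_pos']),1),'r',np.round(Ro.from_matrix(R.T@G).as_rotvec(degrees=True),2))
E
python3 - <<'E'
from h import *
c=capture('top');s=capture('side')
I=c['pixels'];J=s['pixels']
def win(sh,x0,y0,x1,y1):
    w=np.zeros(sh[:2],bool);w[y0:y1,x0:x1]=1;return w
def red(I):
    b,g,r=[I[...,i].astype(int) for i in range(3)];return (r>90)&(r>2*g)&(r>2*b)
g=lambda I:I.astype(int).max(2)
m=red(I)&win(I.shape,440,200,475,230);m2=red(J)&win(J.shape,330,130,360,165)
u=np.argwhere(m)[:,::-1].mean(0);v=np.argwhere(m2)[:,::-1].mean(0)
print('post red tri',u,v,tri(c,u,s,v),m.sum())
# plate
H=cv2.cvtColor(I,cv2.COLOR_BGR2HSV);Hs=cv2.cvtColor(J,cv2.COLOR_BGR2HSV)
pm=cv2.morphologyEx((((H[...,1]<70)|((H[...,0]>45)))&win(I.shape,280,150,408,230)).astype(np.uint8),cv2.MORPH_CLOSE,np.ones((3,3)))
print('plate',rect(c,pm,10))
bm=(H[...,1]<60)&(H[...,2]>110)&win(I.shape,200,180,245,255)
print('bar',rect(c,bm,38))
bm2=(Hs[...,1]<70)&(Hs[...,2]>110)&win(J.shape,305,260,395,300)
print('bar tri',tri(c,np.argwhere(bm)[:,::-1].mean(0),s,np.argwhere(bm2)[:,::-1].mean(0)))
def crop(I,x,y,w,h,k): return cv2.resize(I[y:y+h,x:x+w],None,fx=k,fy=k,interpolation=cv2.INTER_CUBIC)
A=np.hstack([crop(I,345,160,50,50,8),crop(I,435,195,50,50,8)])
B=np.hstack([crop(J,290,165,70,35,5.714),crop(J,325,130,40,20,10)])
C=np.hstack([crop(I,200,180,60,80,2.5),crop(I,285,150,120,80,2.5),crop(J,305,255,90,80,2.5)])
C=cv2.copyMakeBorder(C,0,0,0,800-C.shape[1],cv2.BORDER_CONSTANT) if C.shape[1]<800 else C[:,:800]
B=cv2.copyMakeBorder(B,0,0,0,max(0,800-B.shape[1]),cv2.BORDER_CONSTANT)[:,:800]
o=np.vstack([A,B[:200]]);cv2.imwrite('pics/crop1.png',o);cv2.imwrite('pics/crop2.png',C)
E
```

```text
post red tri [460.11 213.88] [345.10714286 140.57142857] [ 500.24071668 -263.35582385   63.03905707] 100
plate (((560.003173828125, -7.6824493408203125), (109.24748229980469, 248.61024475097656), 11.320893287658691), ((341.76324462890625, 189.82162475585938), (46.17783737182617, 105.64820098876953), 79.50852966308594))
bar (((484.6703186035156, 271.70733642578125), (19.77076530456543, 130.16603088378906), 74.80362701416016), ((218.10557556152344, 219.2079315185547), (8.865849494934082, 58.53013229370117), 18.083444595336914))
bar tri [483.30677098 271.21096214  43.43940704]
```

View pics/crop1.png

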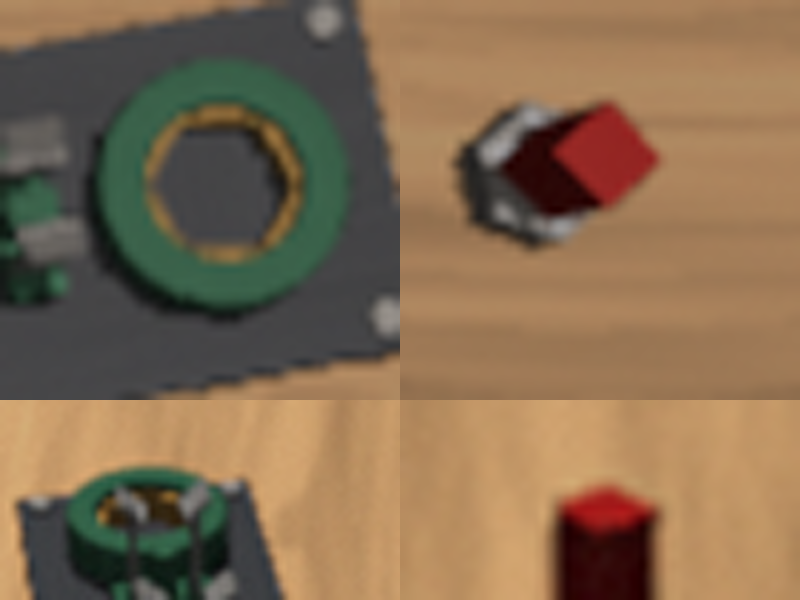

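The crop confirms the post: a red square shank on a steel hex foot, with shank corners near (511,207), (517,214), (511,221) and (504,214). The brass hex socket is centred near (373,183), with vertices left and right. Next I measure the angles.

```bash
python3 - <<'E'
from h import *
c=capture('top');I=c['pixels'];b,g,r=[I[...,i].astype(int) for i in range(3)]
w=np.zeros(r.shape,bool);w[200:230,440:475]=1
m=(r>90)&(r>2*g)&(r>2*b)&w
print('shank top',rect(c,m,63)[0])
# foot silhouette outline: grey/dark (not wood, not red), upsampled
S=8
def up(x0,y0,x1,y1): return cv2.resize(I[y0:y1,x0:x1],None,fx=S,fy=S,interpolation=cv2.INTER_CUBIC),np.array([x0,y0])
def px(q,o): return (q+0.5)/S-0.5+o
P,o=up(345,160,395,210);h=cv2.cvtColor(P,cv2.COLOR_BGR2HSV)
gr=(h[...,0]>50)&(h[...,0]<90)&(h[...,1]>90)
ct=max(cv2.findContours(gr.astype(np.uint8)*1,0,1)[0][0:],key=cv2.contourArea)
gr2=cv2.morphologyEx(gr.astype(np.uint8),cv2.MORPH_OPEN,np.ones((15,15)))
cs,hi=cv2.findContours(gr2,cv2.RETR_CCOMP,1)
k=max(range(len(cs)),key=lambda i:cv2.contourArea(cs[i]) if hi[0][i][3]<0 else 0)
for i in range(len(cs)):
    if hi[0][i][3]==k and cv2.contourArea(cs[i])>2000:
        print('inner ring',cv2.fitEllipse(cast(c,px(cs[i][:,0],o),34)[:,:2].astype(np.float32)))
print('outer',cv2.fitEllipse(cast(c,px(cs[k][:,0],o),34)[:,:2].astype(np.float32)))
br=(h[...,0]>8)&(h[...,0]<30)&(h[...,1]>110)&(h[...,2]>60)
cx,cy=px(np.array([0,0]),o)
ctr=proj(c,[574.7,-81.2,28])[0];cc=(ctr-o+.5)*S-.5;print('ctr',ctr)
# inner edge of brass by angle, in world about centre at z=28
for a in range(0,360,12):
    d=np.array([np.cos(np.radians(a)),np.sin(np.radians(a))]);rr=np.arange(10,26,.2)
    pts=np.c_[574.7+rr*d[0],-81.2+rr*d[1],np.full(len(rr),28)]
    q=((proj(c,pts)-o+.5)*S-.5).round().astype(int);v=br[q[:,1],q[:,0]]
    print(a,rr[np.argmax(v)].round(1) if v.any() else None,end='; ')
F,o2=up(435,195,485,245);hf=cv2.cvtColor(F,cv2.COLOR_BGR2HSV)
ft=((hf[...,1]<70)).astype(np.uint8)*120+((hf[...,1]>200)|0).astype(np.uint8)*255
D=[cv2.convertScaleAbs(cv2.resize(X,(400,400)),alpha=1.6) for X in (P,F)]
for a in range(6):
    for R0,col in((21.7,(255,255,255)),):
        p=[574.7+R0*np.cos(np.radians(30+60*a)),-81.2+R0*np.sin(np.radians(30+60*a)),28]
        q=((proj(c,p)[0]-o+.5)*S).astype(int);cv2.circle(D[0],tuple(int(t) for t in q),3,col,1)
ps=rect(c,m,63)[0][2]
for base,col in((0,(0,255,0)),(90,(255,0,0))):
  for a in range(6):
    t=np.radians(ps+base+30+60*a);p=[500.2+20.8*np.cos(t),-263.4+20.8*np.sin(t),18]
    q=((proj(c,p)[0]-o2+.5)*S).astype(int);cv2.circle(D[1],tuple(int(t) for t in q),3,col,2)
cv2.imwrite('pics/crop3.png',np.hstack(D))
E
```

```text
shank top ((501.3792419433594, -263.7889099121094), (21.285236358642578, 20.957969665527344), 44.110652923583984)
inner ring ((573.9332885742188, -75.91682434082031), (48.9132194519043, 49.65449142456055), 117.02137756347656)
outer ((572.880615234375, -74.82056427001953), (69.76384735107422, 73.14874267578125), 46.497005462646484)
ctr [374.34384872 182.62510546]
0 17.2; 12 17.6; 24 18.6; 36 20.6; 48 23.0; 60 23.4; 72 23.6; 84 25.0; 96 None; 108 23.6; 120 23.2; 132 None; 144 None; 156 20.8; 168 19.0; 180 18.6; 192 None; 204 17.6; 216 15.6; 228 14.4; 240 13.8; 252 13.6; 264 14.2; 276 13.8; 288 13.6; 300 13.4; 312 13.6; 324 13.8; 336 16.4; 348 17.4;
```

View pics/crop3.png

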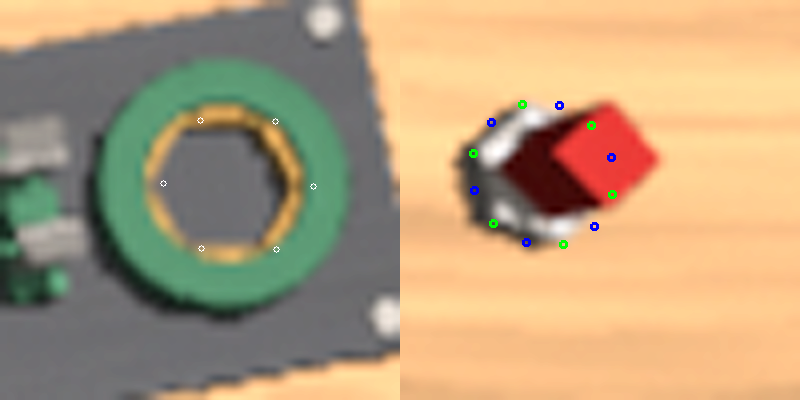

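The right panel is inconclusive on which way the foot's hex is turned, so I'll sort that out by turning it in contact. The left panel shows the socket about 1.5 px left of my projection, near (372.5,183). I refine the jig using its corner screws and the side view.

```bash
python3 - <<'E'
from h import *
c=capture('top');s=capture('side');I=c['pixels'];H=cv2.cvtColor(I,cv2.COLOR_BGR2HSV)
print(I[186:199:4,300:302].tolist(), I[162,385],I[199,393])
m=((H[...,1]<60)&(H[...,2]>110)).astype(np.uint8);w=np.zeros_like(m);w[155:225,284:402]=1;m*=w
# restrict to inside plate hull
n,l,st,ce=cv2.connectedComponentsWithStats(m)
for i in range(1,n): print(st[i],ce[i].round(1),cast(c,ce[i],10)[0,:2].round(1))
for cam in(c,s):
    h=cv2.cvtColor(cam['pixels'],cv2.COLOR_BGR2HSV)
    b=((h[...,0]>8)&(h[...,0]<30)&(h[...,1]>140)&(h[...,2]>60)).astype(np.uint8)
    w=np.zeros_like(b);q=proj(cam,[574,-78,34])[0].astype(int);print('pred',q)
    g=((h[...,0]>50)&(h[...,0]<90)&(h[...,1]>90))
    w[q[1]-22:q[1]+22,q[0]-22:q[0]+22]=1
    yx=np.argwhere(g&(w>0));print('green bbox',yx.min(0)[::-1],yx.max(0)[::-1])
    # predicted bbox of rim top for candidate centre
    t=np.radians(np.arange(0,360,3))
    for R0,z in((36.5,34),):
        e=proj(cam,np.c_[574+R0*np.cos(t),-78+R0*np.sin(t),np.full(len(t),z)]);print('rim bbox at cand',e.min(0).round(1),e.max(0).round(1))
E
```

```text
[[[71, 69, 70], [70, 69, 69]], [[72, 70, 70], [72, 70, 70]], [[71, 70, 70], [71, 69, 70]], [[71, 70, 69], [71, 70, 69]]] [131 137 142] [136 142 148]
[384 161   3   4  10] [385.  162.2] [ 628.  -110.3]
[290 177   4   4  11] [291.2 178.8] [584.2 111.9]
[346 179   3   2   3] [347.  179.7] [584.2 -19.7]
[351 179   2   1   2] [351.5 179. ] [586.  -30.4]
[315 185   3   1   3] [316. 185.] [570.3  53.3]
[319 184   2   2   3] [319.7 184.7] [571.2  44.7]
[348 188   7   2   8] [350.9 188.4] [563.5 -28.9]
[317 193   6   3   8] [319.5 194. ] [549.   44.8]
[392 197   4   5  12] [393.2 199. ] [ 539.8 -128.3]
[296 215   5   4  16] [298.  216.5] [495.3  94.2]
pred [373 182]
green bbox [351 168] [387 198]
rim bbox at cand [357.5 166.9] [389.3 198.1]
pred [314 183]
green bbox [302 178] [329 204]
rim bbox at cand [300.7 175.6] [329.1 190.9]
```

```bash
python3 - <<'E'
from h import *
c=capture('top');s=capture('side');J=s['pixels'];H=cv2.cvtColor(J,cv2.COLOR_BGR2HSV)
m=((H[...,1]<60)&(H[...,2]>110)).astype(np.uint8);w=np.zeros_like(m);w[172:250,288:358]=1;m*=w
n,l,st,ce=cv2.connectedComponentsWithStats(m)
top=[[385,162.2],[291.2,178.8],[393.2,199],[298,216.5]]
for t in top:
    P=cast(c,t,10)[0];q=proj(s,P)[0]
    j=min(range(1,n),key=lambda i:np.linalg.norm(ce[i]-q))
    print(P[:2].round(1),'pred',q.round(1),'obs',ce[j].round(1),'tri',tri(c,t,s,ce[j]).round(1))
K=8;x0,y0,x1,y1=285,165,345,215
P=cv2.resize(J[y0:y1,x0:x1],None,fx=K,fy=K,interpolation=cv2.INTER_CUBIC)
P=cv2.convertScaleAbs(P,alpha=1.6)
Q=cv2.convertScaleAbs(cv2.resize(c['pixels'][160:210,355:395],None,fx=8,fy=8,interpolation=cv2.INTER_CUBIC),alpha=1.6)
t=np.radians(np.arange(0,360,10))
for ctr,col in(((576.4,-81.7),(255,0,0)),((574,-75.5),(255,255,255))):
  for R0,z in((36.5,34),(22.5,34)):
    p=np.c_[ctr[0]+R0*np.cos(t),ctr[1]+R0*np.sin(t),np.full(len(t),z)]
    for u in proj(s,p): cv2.circle(P,(int((u[0]-x0+.5)*K),int((u[1]-y0+.5)*K)),2,col,-1)
    for u in proj(c,p): cv2.circle(Q,(int((u[0]-355+.5)*8),int((u[1]-160+.5)*8)),2,col,-1)
cv2.imwrite('pics/crop4.png',np.hstack([P,Q]))
E
```

```text
[ 628.  -110.3] pred [295.7 183.8] obs [296.5 182.3] tri [ 626.  -109.2   15.4]
[584.2 111.9] pred [304.7 237.2] obs [305.7 235.6] tri [582.5 111.7  14.8]
[ 539.8 -128.4] pred [329.1 180.9] obs [330.2 179.6] tri [ 537.8 -127.1   15.1]
[495.3  94.2] pred [344.5 233.4] obs [345.3 231.9] tri [494.2  94.1  14.4]
```

View pics/crop4.png

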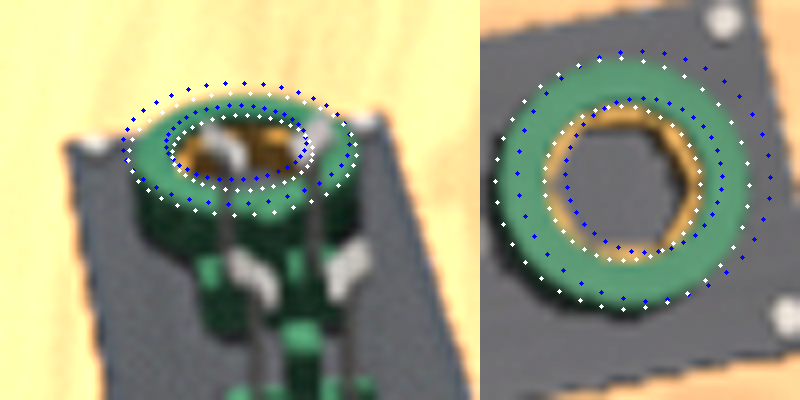

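Crop 4 shows the ring centred near world (574,-76). Ring and clips agree with each other, and the plate is simply offset about 6 mm from the jig origin. Jig yaw is about 11.25°. Now to the post.

```bash
python3 -c "
from h import *
goto([500.8,-263.6,120],-45.9)"
```

```text
t [-166.   111.2  415.9] r [-0.000e+00 -2.915e+01 -2.000e-02]
```

{"api": "jog_arm", "payload": {"rows": [{"tx": -50,"ty": 20,"tz": 125,"ry": -8,"gripper": 0},{"tx": -100,"ty": 50,"tz": 250,"ry": -16,"gripper": 0},{"tx": -166,"ty": 111,"tz": 416,"ry": -29.15,"gripper": 0},{"tx": -166,"ty": 111,"tz": 416,"ry": -29.15,"gripper": 0},{"tx": -166,"ty": 111,"tz": 416,"ry": -29.15,"gripper": 0},{"tx": -166,"ty": 111,"tz": 416,"ry": -29.15,"gripper": 0},{"tx": -166,"ty": 111,"tz": 416,"ry": -29.15,"gripper": 0},{"tx": -166,"ty": 111,"tz": 416,"ry": -29.15,"gripper": 0},{"tx": -166,"ty": 111,"tz": 416,"ry": -29.15,"gripper": 0},{"tx": -166,"ty": 111,"tz": 416,"ry": -29.15,"gripper": 0}]}}

```text
invalid input
```

```bash
python3 -c "
from h import *
s=observe();print(s['clock'],s['tcp_pos'],s['orientation'],s['force'])
goto([500.8,-263.6,27],-45.9)
c=capture('top');cv2.imwrite('pics/a.png',cv2.resize(c['pixels'][160:280,400:540],None,fx=4,fy=4))"
```

```text
0.45 [ 141.84485053 -531.3235646   231.18220504] [-9.00027463e+01  1.59121281e-02 -7.50483010e+01] [-0.04053977 -0.82905994 -0.42525563]
t [-166.   204.2  415.9] r [-0.000e+00 -2.915e+01 -2.000e-02]
```

{"api": "jog_arm", "payload": {"rows": [{"tx": -50,"ty": 20,"tz": 125,"rx": 0,"ry": -8,"rz": 0,"gripper": 0},{"tx": -100,"ty": 50,"tz": 250,"rx": 0,"ry": -16,"rz": 0,"gripper": 0},{"tx": -166,"ty": 111,"tz": 416,"rx": 0,"ry": -29.15,"rz": 0,"gripper": 0},{"tx": -166,"ty": 111,"tz": 416,"rx": 0,"ry": -29.15,"rz": 0,"gripper": 0},{"tx": -166,"ty": 111,"tz": 416,"rx": 0,"ry": -29.15,"rz": 0,"gripper": 0},{"tx": -166,"ty": 111,"tz": 416,"rx": 0,"ry": -29.15,"rz": 0,"gripper": 0},{"tx": -166,"ty": 111,"tz": 416,"rx": 0,"ry": -29.15,"rz": 0,"gripper": 0},{"tx": -166,"ty": 111,"tz": 416,"rx": 0,"ry": -29.15,"rz": 0,"gripper": 0},{"tx": -166,"ty": 111,"tz": 416,"rx": 0,"ry": -29.15,"rz": 0,"gripper": 0},{"tx": -166,"ty": 111,"tz": 416,"rx": 0,"ry": -29.15,"rz": 0,"gripper": 0}]}}

```text
clock: 1.5
tcp_pos: [505.5, -256.2, 118.9]
orientation: [-89.7, 0.2, -45.3]
force: [-0.1, 1.4, 0.1]
width: 85.5
```

```bash
python3 -c "
from h import *
c=capture('side');d=capture('top')
cv2.imwrite('pics/a.png',np.hstack([cv2.resize(c['pixels'][60:180,290:410],None,fx=3.3,fy=3.3),cv2.resize(d['pixels'][160:280,400:520],None,fx=3.3,fy=3.3)]))
s=observe();print(s['tcp_pos'],s['orientation'],s['force'])
goto([500.8,-263.6,27],-45.9)"
```

```text
[ 502.61305227 -260.52919373  119.48981088] [-89.92552009   0.10535352 -45.55900031] [-0.41603126 -0.25309323 -0.78500967]
t [ 1.1 92.5 -3.6] r [-0.07  0.34 -0.11]
```

View pics/a.png

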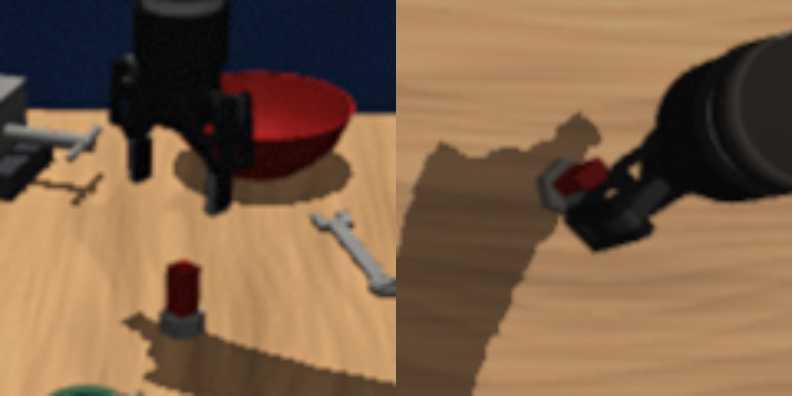

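The gripper sits over the post, shank near (183,290) and fingers near (140,165) and (215,190) in the left panel. Descending and closing.

{"api": "jog_arm", "payload": {"rows": [{"tx": 1.1,"ty": 25,"tz": -3.6,"rx": 0,"ry": 0.3,"rz": 0,"gripper": 0},{"tx": 1.1,"ty": 50,"tz": -3.6,"rx": 0,"ry": 0.3,"rz": 0,"gripper": 0},{"tx": 1.1,"ty": 75,"tz": -3.6,"rx": 0,"ry": 0.3,"rz": 0,"gripper": 0},{"tx": 1.1,"ty": 92.5,"tz": -3.6,"rx": 0,"ry": 0.3,"rz": 0,"gripper": 0},{"tx": 1.1,"ty": 92.5,"tz": -3.6,"rx": 0,"ry": 0.3,"rz": 0,"gripper": 0},{"tx": 1.1,"ty": 92.5,"tz": -3.6,"rx": 0,"ry": 0.3,"rz": 0,"gripper": 0},{"tx": 1.1,"ty": 92.5,"tz": -3.6,"rx": 0,"ry": 0.3,"rz": 0,"gripper": 0.4},{"tx": 1.1,"ty": 92.5,"tz": -3.6,"rx": 0,"ry": 0.3,"rz": 0,"gripper": 0.7},{"tx": 1.1,"ty": 92.5,"tz": -3.6,"rx": 0,"ry": 0.3,"rz": 0,"gripper": 1},{"tx": 1.1,"ty": 92.5,"tz": -3.6,"rx": 0,"ry": 0.3,"rz": 0,"gripper": 1}]}}

```text
clock: 2.6
tcp_pos: [501.1, -263.8, 27.6]
orientation: [-89.9, 0.0, -45.9]
force: [-0.8, -0.5, -0.5]
width: 27.7
```

{"api": "jog_arm", "payload": {"rows": [{"tx": 0,"ty": 0,"tz": 0,"rx": 0,"ry": 0,"rz": 0,"gripper": 1},{"tx": 0,"ty": 0,"tz": 0,"rx": 0,"ry": 0,"rz": 0,"gripper": 1},{"tx": 0,"ty": 0,"tz": 0,"rx": 0,"ry": 0,"rz": 0,"gripper": 1},{"tx": 0,"ty": 0,"tz": 0,"rx": 0,"ry": 0,"rz": 0,"gripper": 1}]}}

```text
clock: 3.0
tcp_pos: [501.1, -263.8, 27.7]
orientation: [-89.9, 0.0, -45.8]
force: [-0.2, 0.3, 1.4]
width: 21.1
```

```bash
python3 -c "
from h import *
goto([574,-76.5,85],-60)"
```

```text
t [-83.7 -56.9 182.8] r [-0.08 14.15 -0.05]
```

{"api": "jog_arm", "payload": {"rows": [{"tx": 0,"ty": -30,"tz": 0,"rx": 0,"ry": 0,"rz": 0,"gripper": 1},{"tx": 0,"ty": -60,"tz": 0,"rx": 0,"ry": 0,"rz": 0,"gripper": 1},{"tx": -16,"ty": -60,"tz": 35,"rx": 0,"ry": 3,"rz": 0,"gripper": 1},{"tx": -33,"ty": -60,"tz": 70,"rx": 0,"ry": 6,"rz": 0,"gripper": 1},{"tx": -50,"ty": -60,"tz": 105,"rx": 0,"ry": 9,"rz": 0,"gripper": 1},{"tx": -67,"ty": -60,"tz": 142,"rx": 0,"ry": 12,"rz": 0,"gripper": 1},{"tx": -84,"ty": -60,"tz": 183,"rx": 0,"ry": 14,"rz": 0,"gripper": 1},{"tx": -84,"ty": -60,"tz": 183,"rx": 0,"ry": 14,"rz": 0,"gripper": 1},{"tx": -84,"ty": -57,"tz": 183,"rx": 0,"ry": 14,"rz": 0,"gripper": 1},{"tx": -84,"ty": -57,"tz": 183,"rx": 0,"ry": 14,"rz": 0,"gripper": 1}]}}

```text
clock: 4.0
tcp_pos: [572.4, -77.7, 83.6]
orientation: [-90.1, 0.1, -59.9]
force: [-0.8, -0.2, -3.7]
width: 21.1
```

```bash
python3 - <<'E'
from h import *
s=observe();print(s['clock'],s['tcp_pos'],s['orientation'],s['force'])
ims=[]
for n in('side','top'):
    c=capture(n);u=proj(c,[574,-76.5,50])[0].astype(int);ims.append(cv2.resize(c['pixels'][u[1]-30:u[1]+30,u[0]-30:u[0]+30],None,fx=6.6,fy=6.6,interpolation=cv2.INTER_CUBIC))
cv2.imwrite('pics/b.png',cv2.convertScaleAbs(np.hstack(ims),alpha=2))
goto([574,-76.5,60],-60)
E
```

```text
4.0 [572.42514972 -77.66839192  83.60080393] [-90.12654759   0.101556   -59.92041868] [-0.83706442 -0.17037191 -3.7241338 ]
t [-1.1 24.2  2. ] r [ 0.06 -0.03 -0.07]
```

View pics/b.png

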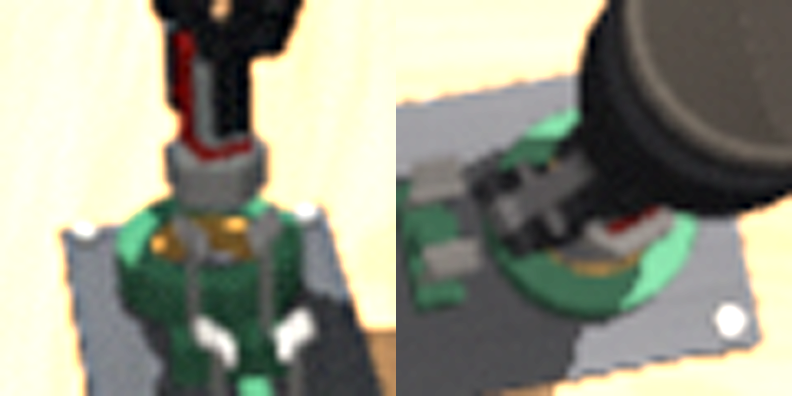

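The left panel shows the foot, near (216,175), just above the green ring centred near (208,245), about 1 px to its right. Lowering in stages while watching the force.

{"api": "jog_arm", "payload": {"rows": [{"tx": -1,"ty": 6,"tz": 2.5,"rx": 0,"ry": 0,"rz": 0,"gripper": 1},{"tx": -1,"ty": 12,"tz": 2.5,"rx": 0,"ry": 0,"rz": 0,"gripper": 1},{"tx": -1,"ty": 18,"tz": 2.5,"rx": 0,"ry": 0,"rz": 0,"gripper": 1},{"tx": -1,"ty": 21,"tz": 2.5,"rx": 0,"ry": 0,"rz": 0,"gripper": 1},{"tx": -1,"ty": 23,"tz": 2.5,"rx": 0,"ry": 0,"rz": 0,"gripper": 1},{"tx": -1,"ty": 25,"tz": 2.5,"rx": 0,"ry": 0,"rz": 0,"gripper": 1}]}}

```text
clock: 4.7
tcp_pos: [574.5, -76.3, 59.1]
orientation: [-90.1, 0.1, -60.0]
force: [0.8, 1.0, -4.0]
width: 21.5
```

```bash
python3 -c "
from h import *
s=observe();print(s['tcp_pos'],s['force'],s['moment']);goto([574.5,-76.5,57],-60)"
```

```text
[574.50632187 -76.27256978  59.05356567] [ 0.75898869  0.95229125 -4.02217283] [-0.01699385 -0.06893159  0.0238725 ]
t [ 0.2  2.1 -0.1] r [ 0.06 -0.02 -0.07]
```

{"api": "jog_arm", "payload": {"rows": [{"tx": 0,"ty": 2,"tz": 0,"rx": 0,"ry": 0,"rz": 0,"gripper": 1},{"tx": 0,"ty": 3,"tz": 0,"rx": 0,"ry": 0,"rz": 0,"gripper": 1},{"tx": 0,"ty": 4,"tz": 0,"rx": 0,"ry": 0,"rz": 0,"gripper": 1},{"tx": 0,"ty": 4.5,"tz": 0,"rx": 0,"ry": 0,"rz": 0,"gripper": 1},{"tx": 0,"ty": 4.5,"tz": 0,"rx": 0,"ry": 0,"rz": 0,"gripper": 1}]}}

```text
clock: 5.2
tcp_pos: [574.6, -76.2, 55.6]
orientation: [-90.0, 0.0, -60.0]
force: [-3.1, 0.3, 4.2]
width: 21.6
```

On the ledge as expected (TCP z 55.6). Sweep lightly pressed.

{"api": "jog_arm", "payload": {"rows": [{"tx": 0,"ty": 1.5,"tz": 0,"rx": 0,"ry": 2,"rz": 0,"gripper": 1},{"tx": 0,"ty": 1.5,"tz": 0,"rx": 0,"ry": 4,"rz": 0,"gripper": 1},{"tx": 0,"ty": 1.5,"tz": 0,"rx": 0,"ry": 6,"rz": 0,"gripper": 1},{"tx": 0,"ty": 1.5,"tz": 0,"rx": 0,"ry": 8,"rz": 0,"gripper": 1},{"tx": 0,"ty": 1.5,"tz": 0,"rx": 0,"ry": 8,"rz": 0,"gripper": 1}]}}

```text
clock: 5.7
tcp_pos: [575.9, -76.6, 55.5]
orientation: [-89.9, -0.1, -68.0]
force: [-1.9, 0.4, 5.7]
width: 20.9
```

{"api": "jog_arm", "payload": {"rows": [{"tx": 0,"ty": 1.5,"tz": 0,"rx": 0,"ry": -4,"rz": 0,"gripper": 1},{"tx": 0,"ty": 1.5,"tz": 0,"rx": 0,"ry": -8,"rz": 0,"gripper": 1},{"tx": 0,"ty": 1.5,"tz": 0,"rx": 0,"ry": -10,"rz": 0,"gripper": 1},{"tx": 0,"ty": 1.5,"tz": 0,"rx": 0,"ry": -12,"rz": 0,"gripper": 1},{"tx": 0,"ty": 1.5,"tz": 0,"rx": 0,"ry": -14,"rz": 0,"gripper": 1},{"tx": 0,"ty": 1.5,"tz": 0,"rx": 0,"ry": -16,"rz": 0,"gripper": 1},{"tx": 0,"ty": 1.5,"tz": 0,"rx": 0,"ry": -16,"rz": 0,"gripper": 1}]}}

```text
clock: 6.4
tcp_pos: [576.6, -77.3, 55.5]
orientation: [-89.9, -0.2, -52.0]
force: [-2.9, 0.0, 7.4]
width: 21.5
```

{"api": "jog_arm", "payload": {"rows": [{"tx": 0,"ty": -1,"tz": 0,"rx": 0,"ry": 0,"rz": 0,"gripper": 1},{"tx": 0,"ty": -1,"tz": 2,"rx": 0,"ry": 0,"rz": 0,"gripper": 1},{"tx": 0,"ty": -1,"tz": 4,"rx": 0,"ry": 0,"rz": 0,"gripper": 1},{"tx": 0,"ty": -1,"tz": 4,"rx": 0,"ry": 0,"rz": 0,"gripper": 1}]}}

```text
clock: 6.8
tcp_pos: [577.9, -76.0, 55.8]
orientation: [-90.1, -0.1, -52.0]
force: [-4.6, -2.8, 1.5]
width: 21.5
```

{"api": "jog_arm", "payload": {"rows": [{"tx": 0,"ty": 0,"tz": -2,"rx": 0,"ry": 0,"rz": 0,"gripper": 1},{"tx": 0,"ty": 0,"tz": -4,"rx": 0,"ry": 0,"rz": 0,"gripper": 1},{"tx": 0,"ty": 0,"tz": -6,"rx": 0,"ry": 0,"rz": 0,"gripper": 1},{"tx": 0,"ty": 0,"tz": -6,"rx": 0,"ry": 0,"rz": 0,"gripper": 1}]}}

```text
clock: 7.2
tcp_pos: [574.5, -78.2, 56.0]
orientation: [-89.9, -0.1, -52.0]
force: [2.8, 1.4, -3.4]
width: 21.6
```

{"api": "jog_arm", "payload": {"rows": [{"tx": 0,"ty": 0,"tz": 2,"rx": 0,"ry": 0,"rz": 0,"gripper": 1},{"tx": 2,"ty": 0,"tz": 2,"rx": 0,"ry": 0,"rz": 0,"gripper": 1},{"tx": 4,"ty": 0,"tz": 2,"rx": 0,"ry": 0,"rz": 0,"gripper": 1},{"tx": 4,"ty": 0,"tz": 2,"rx": 0,"ry": 0,"rz": 0,"gripper": 1}]}}

```text
clock: 7.6
tcp_pos: [577.0, -77.7, 55.8]
orientation: [-90.0, 0.1, -51.9]
force: [-2.4, 4.0, 0.1]
width: 21.4
```

{"api": "jog_arm", "payload": {"rows": [{"tx": -2,"ty": 0,"tz": 0,"rx": 0,"ry": 0,"rz": 0,"gripper": 1},{"tx": -4,"ty": 0,"tz": 0,"rx": 0,"ry": 0,"rz": 0,"gripper": 1},{"tx": -6,"ty": 0,"tz": 0,"rx": 0,"ry": 0,"rz": 0,"gripper": 1},{"tx": -6,"ty": 0,"tz": 0,"rx": 0,"ry": 0,"rz": 0,"gripper": 1}]}}

```text
clock: 8.0
tcp_pos: [573.5, -74.2, 55.8]
orientation: [-90.0, 0.0, -52.0]
force: [1.0, -0.7, -3.0]
width: 20.9
```

```bash
python3 -c "
from h import *
goto([575.3,-75.7,55],-52)"
```

```text
t [2.3 0.8 0.5] r [ 0.03  0.04 -0.05]
```

{"api": "jog_arm", "payload": {"rows": [{"tx": 2.3,"ty": 0,"tz": 0.5,"rx": 0,"ry": 0,"rz": 0,"gripper": 1},{"tx": 2.3,"ty": 1.5,"tz": 0.5,"rx": 0,"ry": 2,"rz": 0,"gripper": 1},{"tx": 2.3,"ty": 2,"tz": 0.5,"rx": 0,"ry": 4,"rz": 0,"gripper": 1},{"tx": 2.3,"ty": 2,"tz": 0.5,"rx": 0,"ry": 6,"rz": 0,"gripper": 1},{"tx": 2.3,"ty": 2,"tz": 0.5,"rx": 0,"ry": 8,"rz": 0,"gripper": 1},{"tx": 2.3,"ty": 2,"tz": 0.5,"rx": 0,"ry": 10,"rz": 0,"gripper": 1},{"tx": 2.3,"ty": 2,"tz": 0.5,"rx": 0,"ry": 12,"rz": 0,"gripper": 1},{"tx": 2.3,"ty": 2,"tz": 0.5,"rx": 0,"ry": 14,"rz": 0,"gripper": 1},{"tx": 2.3,"ty": 2,"tz": 0.5,"rx": 0,"ry": 16,"rz": 0,"gripper": 1}]}}

```text
clock: 8.9
tcp_pos: [576.7, -75.4, 55.6]
orientation: [-89.9, -0.0, -68.0]
force: [-1.9, 0.7, 3.7]
width: 21.2
```

{"api": "jog_arm", "payload": {"rows": [{"tx": -0.3,"ty": -1,"tz": -1.4,"rx": 0,"ry": 0,"rz": 0,"gripper": 1},{"tx": -0.3,"ty": -1,"tz": -1.4,"rx": 0,"ry": -8,"rz": 0,"gripper": 1},{"tx": -0.3,"ty": -1,"tz": -1.4,"rx": 0,"ry": -16,"rz": 0,"gripper": 1},{"tx": -0.3,"ty": -1,"tz": -1.4,"rx": 0,"ry": -24,"rz": 0,"gripper": 1},{"tx": -0.3,"ty": 0,"tz": -1.4,"rx": 0,"ry": -28,"rz": 0,"gripper": 1},{"tx": -0.3,"ty": 0,"tz": -1.4,"rx": 0,"ry": -28,"rz": 0,"gripper": 1}]}}

```text
clock: 9.5
tcp_pos: [575.0, -75.9, 55.6]
orientation: [-89.9, -0.0, -40.0]
force: [-0.8, -0.4, -0.7]
width: 21.2
```

```bash
python3 -c "
from h import *
goto([575.3,-75.7,54],-40)"
```

```text
t [0.1 1.6 0.3] r [-0.09 -0.02  0.04]
```

{"api": "jog_arm", "payload": {"rows": [{"tx": 0.1,"ty": 2,"tz": 0.3,"rx": 0,"ry": -2,"rz": 0,"gripper": 1},{"tx": 0.1,"ty": 2,"tz": 0.3,"rx": 0,"ry": -4,"rz": 0,"gripper": 1},{"tx": 0.1,"ty": 2,"tz": 0.3,"rx": 0,"ry": -6,"rz": 0,"gripper": 1},{"tx": 0.1,"ty": 2,"tz": 0.3,"rx": 0,"ry": -8,"rz": 0,"gripper": 1},{"tx": 0.1,"ty": 2,"tz": 0.3,"rx": 0,"ry": -10,"rz": 0,"gripper": 1},{"tx": 0.1,"ty": 2,"tz": 0.3,"rx": 0,"ry": -12,"rz": 0,"gripper": 1},{"tx": 0.1,"ty": 2,"tz": 0.3,"rx": 0,"ry": -14,"rz": 0,"gripper": 1},{"tx": 0.1,"ty": 2,"tz": 0.3,"rx": 0,"ry": -16,"rz": 0,"gripper": 1},{"tx": 0.1,"ty": 2,"tz": 0.3,"rx": 0,"ry": -18,"rz": 0,"gripper": 1},{"tx": 0.1,"ty": 2,"tz": 0.3,"rx": 0,"ry": -20,"rz": 0,"gripper": 1}]}}

```text
clock: 10.5
tcp_pos: [574.0, -75.9, 55.1]
orientation: [-90.0, 0.1, -20.1]
force: [-5.8, 0.6, 7.3]
width: 21.3
```

{"api": "jog_arm", "payload": {"rows": [{"tx": 1.3,"ty": -1.5,"tz": 0.5,"rx": 0,"ry": 0,"rz": 0,"gripper": 1},{"tx": 1.3,"ty": -1.5,"tz": 0.5,"rx": 0,"ry": 5,"rz": 0,"gripper": 1},{"tx": 1.3,"ty": -1.5,"tz": 0.5,"rx": 0,"ry": 10,"rz": 0,"gripper": 1},{"tx": 1.3,"ty": -1.5,"tz": 0.5,"rx": 0,"ry": 10,"rz": 0,"gripper": 1}]}}

```text
clock: 10.9
tcp_pos: [575.4, -76.0, 56.2]
orientation: [-90.0, 0.1, -30.1]
force: [0.1, -0.6, -3.4]
width: 21.2
```

```bash
python3 -c "
from h import *
s=observe();print(s['tcp_pos'],s['orientation'],s['force'])
goto([575.4,-75.9,55],-30)"
```

```text
[575.40828695 -76.01552411  56.22396542] [-9.00497546e+01  6.00025666e-02 -3.01394817e+01] [ 0.05204559 -0.6381798  -3.4212635 ]
t [-0.1  1.2  0.1] r [ 0.05 -0.14 -0.06]
```

{"api": "jog_arm", "payload": {"rows": [{"tx": 0,"ty": 1.5,"tz": 0,"rx": 0,"ry": 0,"rz": 0,"gripper": 1},{"tx": 1,"ty": 1.7,"tz": 0,"rx": 0,"ry": 0,"rz": 0,"gripper": 1},{"tx": 0.9,"ty": 1.7,"tz": 0.9,"rx": 0,"ry": 0,"rz": 0,"gripper": 1},{"tx": 0,"ty": 1.7,"tz": 1.3,"rx": 0,"ry": 0,"rz": 0,"gripper": 1},{"tx": -0.9,"ty": 1.7,"tz": 0.9,"rx": 0,"ry": 0,"rz": 0,"gripper": 1},{"tx": -1.3,"ty": 1.7,"tz": 0,"rx": 0,"ry": 0,"rz": 0,"gripper": 1},{"tx": -0.9,"ty": 1.7,"tz": -0.9,"rx": 0,"ry": 0,"rz": 0,"gripper": 1},{"tx": 0,"ty": 1.7,"tz": -1.3,"rx": 0,"ry": 0,"rz": 0,"gripper": 1},{"tx": 0.9,"ty": 1.7,"tz": -0.9,"rx": 0,"ry": 0,"rz": 0,"gripper": 1},{"tx": 0.3,"ty": 1.7,"tz": 0,"rx": 0,"ry": 0,"rz": 0,"gripper": 1}]}}

```text
clock: 11.9
tcp_pos: [575.7, -75.9, 55.4]
orientation: [-90.1, 0.1, -30.1]
force: [-3.1, -0.8, 8.1]
width: 21.1
```

```bash
python3 - <<'E'
from h import *
c=capture('top');I=cv2.imread('pics/top0.png');S=8
def up(x0,y0,x1,y1): return cv2.resize(I[y0:y1,x0:x1],None,fx=S,fy=S,interpolation=cv2.INTER_CUBIC),np.array([x0,y0])
P,o=up(345,160,395,210);f=P.astype(int);br=(f[...,2]-f[...,0])  # red minus blue: brass
for C in((574,-75.8),):
  for a in range(0,360,8):
    d=np.array([np.cos(np.radians(a)),np.sin(np.radians(a))]);rr=np.arange(12,26,.25)
    q=((proj(c,np.c_[C[0]+rr*d[0],C[1]+rr*d[1],np.full(len(rr),28)])-o+.5)*S-.5).round().astype(int);v=br[q[:,1],q[:,0]]>25
    print(a,rr[np.argmax(v)] if v.any() else None,int(br[q[:,1],q[:,0]].max()),end=' | ')
print()
# foot silhouette: non-wood polygon in post region
F,o2=up(435,195,485,245);f=F.astype(int);rb=f[...,2]-f[...,0];red=(f[...,2]>1.8*f[...,1])
m=((rb<28)|red).astype(np.uint8);ct=max(cv2.findContours(m,0,1)[0],key=cv2.contourArea)
ap=cv2.approxPolyDP(ct,6,True)[:,0];px=(ap+.5)/S-.5+o2
for p in px: print(p.round(1),'z0',(cast(c,p,0)[0,:2]-[500.8,-263.6]).round(1),'z18',(cast(c,p,18)[0,:2]-[500.8,-263.6]).round(1))
E
```

```text
0 17.75 81 | 8 17.75 81 | 16 17.75 72 | 24 18.75 70 | 32 19.5 66 | 40 18.75 71 | 48 18.5 74 | 56 18.0 79 | 64 17.75 73 | 72 17.75 68 | 80 18.5 58 | 88 19.75 28 | 96 18.75 37 | 104 17.25 56 | 112 17.0 66 | 120 16.5 72 | 128 17.25 60 | 136 18.0 41 | 144 18.5 35 | 152 None 19 | 160 18.25 32 | 168 17.25 54 | 176 16.75 64 | 184 16.75 74 | 192 17.0 76 | 200 17.75 55 | 208 19.25 42 | 216 19.5 46 | 224 18.5 72 | 232 18.25 80 | 240 18.25 83 | 248 18.25 82 | 256 18.25 76 | 264 19.25 71 | 272 19.25 60 | 280 19.0 77 | 288 17.75 78 | 296 18.0 81 | 304 17.75 79 | 312 17.75 89 | 320 18.5 79 | 328 19.5 53 | 336 19.25 62 | 344 18.75 71 | 352 18.0 82 | 
[466.7 213.8] z0 [  7.6 -41.1] z18 [  5.6 -33.5]
[460.9 207.4] z0 [ 22.6 -28.1] z18 [ 20.3 -20.7]
[454.6 209.8] z0 [ 16.7 -12.6] z18 [14.5 -5.6]
[453.8 208.6] z0 [ 19.7 -10.9] z18 [17.4 -3.9]
[450.1 207.7] z0 [21.6 -2.1] z18 [19.4  4.8]
[443.2 212.7] z0 [ 9.5 14.8] z18 [ 7.4 21.3]
[441.9 215.1] z0 [ 3.8 18. ] z18 [ 1.9 24.4]
[443.7 222.1] z0 [-12.7  14.4] z18 [-14.3  20.9]
[451.2 225.1] z0 [-19.6  -3.1] z18 [-21.    3.7]
[455.7 223.8] z0 [-16.5 -13.9] z18 [-18.   -6.8]
[457.7 220.4] z0 [ -8.4 -19. ] z18 [-10.1 -11.8]
[461.4 219.9] z0 [ -7.1 -28. ] z18 [ -8.8 -20.6]
[466.6 215.2] z0 [  4.3 -40.7] z18 [  2.4 -33.1]
```

{"api": "jog_arm", "payload": {"rows": [{"tx": 0,"ty": -1,"tz": 0,"rx": 0,"ry": 0,"rz": 0,"gripper": 1},{"tx": 2,"ty": -1,"tz": 0,"rx": 0,"ry": 0,"rz": 0,"gripper": 1},{"tx": 4,"ty": -1,"tz": 0,"rx": 0,"ry": 0,"rz": 0,"gripper": 1},{"tx": 4,"ty": -1,"tz": 0,"rx": 0,"ry": 0,"rz": 0,"gripper": 1},{"tx": 4,"ty": -1,"tz": 0,"rx": 0,"ry": 0,"rz": 0,"gripper": 1}]}}

```text
clock: 12.45
tcp_pos: [577.1, -76.3, 55.7]
orientation: [-90.1, 0.4, -30.1]
force: [-4.4, 2.3, 3.6]
width: 21.4
```

{"api": "jog_arm", "payload": {"rows": [{"tx": -2,"ty": 0,"tz": 0,"rx": 0,"ry": 0,"rz": 0,"gripper": 1},{"tx": -4,"ty": 0,"tz": 0,"rx": 0,"ry": 0,"rz": 0,"gripper": 1},{"tx": -6,"ty": 0,"tz": 0,"rx": 0,"ry": 0,"rz": 0,"gripper": 1},{"tx": -6,"ty": 0,"tz": 0,"rx": 0,"ry": 0,"rz": 0,"gripper": 1},{"tx": -6,"ty": 0,"tz": 0,"rx": 0,"ry": 0,"rz": 0,"gripper": 1}]}}

```text
clock: 12.95
tcp_pos: [572.2, -73.4, 55.7]
orientation: [-90.1, 0.3, -30.1]
force: [1.0, -1.5, -1.7]
width: 21.1
```

{"api": "jog_arm", "payload": {"rows": [{"tx": 2,"ty": 0,"tz": 0,"rx": 0,"ry": 0,"rz": 0,"gripper": 1},{"tx": 2,"ty": 0,"tz": 2,"rx": 0,"ry": 0,"rz": 0,"gripper": 1},{"tx": 2,"ty": 0,"tz": 4,"rx": 0,"ry": 0,"rz": 0,"gripper": 1},{"tx": 2,"ty": 0,"tz": 4,"rx": 0,"ry": 0,"rz": 0,"gripper": 1},{"tx": 2,"ty": 0,"tz": 4,"rx": 0,"ry": 0,"rz": 0,"gripper": 1}]}}

```text
clock: 13.45
tcp_pos: [575.1, -72.3, 55.7]
orientation: [-90.2, 0.4, -30.1]
force: [-3.8, -3.1, 3.3]
width: 21.1
```

{"api": "jog_arm", "payload": {"rows": [{"tx": 0,"ty": 0,"tz": -2,"rx": 0,"ry": 0,"rz": 0,"gripper": 1},{"tx": 0,"ty": 0,"tz": -4,"rx": 0,"ry": 0,"rz": 0,"gripper": 1},{"tx": 0,"ty": 0,"tz": -6,"rx": 0,"ry": 0,"rz": 0,"gripper": 1},{"tx": 0,"ty": 0,"tz": -6,"rx": 0,"ry": 0,"rz": 0,"gripper": 1},{"tx": 0,"ty": 0,"tz": -6,"rx": 0,"ry": 0,"rz": 0,"gripper": 1}]}}

```text
clock: 13.95
tcp_pos: [572.6, -77.0, 55.7]
orientation: [-90.2, 0.3, -30.1]
force: [1.4, 0.9, -2.4]
width: 21.4
```

```bash
python3 -c "
from h import *
s=observe();print(s['tcp_pos'],s['orientation'],s['force'])
goto([574.2,-75.3,56.2],-38)"
```

```text
[572.60464984 -76.98925101  55.65397609] [-90.15946422   0.33312315 -30.09170091] [ 1.35145062  0.94105632 -2.36962045]
t [ 0.5 -0.6  2.3] r [ 0.18  7.91 -0.32]
```

{"api": "jog_arm", "payload": {"rows": [{"tx": 0.5,"ty": -0.7,"tz": 2.3,"rx": 0.2,"ry": 3,"rz": -0.3,"gripper": 1},{"tx": 0.5,"ty": -0.7,"tz": 2.3,"rx": 0.2,"ry": 7,"rz": -0.3,"gripper": 1},{"tx": 0.5,"ty": 0.7,"tz": 2.3,"rx": 0.2,"ry": 7,"rz": -0.3,"gripper": 1},{"tx": 0.5,"ty": 0.9,"tz": 2.3,"rx": 0.2,"ry": 5,"rz": -0.3,"gripper": 1},{"tx": 0.5,"ty": 1,"tz": 2.3,"rx": 0.2,"ry": 3,"rz": -0.3,"gripper": 1},{"tx": 0.5,"ty": 1,"tz": 2.3,"rx": 0.2,"ry": 1,"rz": -0.3,"gripper": 1},{"tx": 0.5,"ty": 1,"tz": 2.3,"rx": 0.2,"ry": -1,"rz": -0.3,"gripper": 1},{"tx": 0.5,"ty": 1,"tz": 2.3,"rx": 0.2,"ry": -3,"rz": -0.3,"gripper": 1},{"tx": 0.5,"ty": 1,"tz": 2.3,"rx": 0.2,"ry": -5,"rz": -0.3,"gripper": 1}]}}

```text
clock: 14.85
tcp_pos: [573.8, -75.3, 54.1]
orientation: [-90.0, 0.1, -24.9]
force: [0.3, 1.0, -3.0]
width: 21.3
```

It has dropped in (z 54.1 with no contact force). Push down to the floor (expected TCP z ≈ 41.7).

{"api": "jog_arm", "payload": {"rows": [{"tx": 0,"ty": 2,"tz": 0,"rx": 0,"ry": 0,"rz": 0,"gripper": 1},{"tx": 0,"ty": 4,"tz": 0,"rx": 0,"ry": 0,"rz": 0,"gripper": 1},{"tx": 0,"ty": 6,"tz": 0,"rx": 0,"ry": 0,"rz": 0,"gripper": 1},{"tx": 0,"ty": 8,"tz": 0,"rx": 0,"ry": 0,"rz": 0,"gripper": 1},{"tx": 0,"ty": 10,"tz": 0,"rx": 0,"ry": 0,"rz": 0,"gripper": 1},{"tx": 0,"ty": 12,"tz": 0,"rx": 0,"ry": 0,"rz": 0,"gripper": 1},{"tx": 0,"ty": 13,"tz": 0,"rx": 0,"ry": 0,"rz": 0,"gripper": 1},{"tx": 0,"ty": 13.3,"tz": 0,"rx": 0,"ry": 0,"rz": 0,"gripper": 1},{"tx": 0,"ty": 13.3,"tz": 0,"rx": 0,"ry": 0,"rz": 0,"gripper": 1}]}}

```text
clock: 15.75
tcp_pos: [573.9, -75.3, 41.7]
orientation: [-90.0, 0.1, -24.9]
force: [-2.0, 1.6, 5.7]
width: 21.7
```

{"api": "jog_arm", "payload": {"rows": [{"tx": 0,"ty": 0,"tz": 0,"rx": 0,"ry": 0,"rz": 0,"gripper": 0.5},{"tx": 0,"ty": 0,"tz": 0,"rx": 0,"ry": 0,"rz": 0,"gripper": 0.3},{"tx": 0,"ty": 0,"tz": 0,"rx": 0,"ry": 0,"rz": 0,"gripper": 0},{"tx": 0,"ty": 0,"tz": 0,"rx": 0,"ry": 0,"rz": 0,"gripper": 0},{"tx": 0,"ty": 0,"tz": 0,"rx": 0,"ry": 0,"rz": 0,"gripper": 0},{"tx": 0,"ty": -20,"tz": 0,"rx": 0,"ry": 0,"rz": 0,"gripper": 0},{"tx": 0,"ty": -50,"tz": 0,"rx": 0,"ry": 0,"rz": 0,"gripper": 0},{"tx": 0,"ty": -80,"tz": 0,"rx": 0,"ry": 0,"rz": 0,"gripper": 0},{"tx": 0,"ty": -110,"tz": 0,"rx": 0,"ry": 0,"rz": 0,"gripper": 0},{"tx": 0,"ty": -110,"tz": 0,"rx": 0,"ry": 0,"rz": 0,"gripper": 0}]}}

```text
clock: 16.75
tcp_pos: [577.6, -75.3, 156.7]
orientation: [-89.8, -0.5, -24.9]
force: [0.7, -0.1, -0.2]
width: 85.6
```

```bash
python3 -c "
from h import *
s=observe();print(s['tcp_pos'],s['orientation'],s['qpos'])
goto([484.2,271.6,120],74.8)"
```

```text
[577.56683368 -75.26773977 156.74979729] [-89.77666093  -0.49833139 -24.91904388] [ 23.07502465  26.09337876 -24.42580431  87.78403677  11.30934224
  68.02035839 -28.21201763]
t [-231.1   35.8  275.1] r [  0.27 -99.72   0.56]
```

{"api": "jog_arm", "payload": {"rows": [{"tx": -23,"ty": 0,"tz": 28,"rx": 0,"ry": -8,"rz": 0,"gripper": 0},{"tx": -46,"ty": 0,"tz": 55,"rx": 0,"ry": -16,"rz": 0,"gripper": 0},{"tx": -69,"ty": 0,"tz": 83,"rx": 0,"ry": -24,"rz": 0,"gripper": 0},{"tx": -92,"ty": 0,"tz": 110,"rx": 0,"ry": -32,"rz": 0,"gripper": 0},{"tx": -115,"ty": 0,"tz": 138,"rx": 0,"ry": -40,"rz": 0,"gripper": 0},{"tx": -138,"ty": 0,"tz": 165,"rx": 0,"ry": -48,"rz": 0,"gripper": 0},{"tx": -161,"ty": 0,"tz": 193,"rx": 0,"ry": -56,"rz": 0,"gripper": 0},{"tx": -184,"ty": 0,"tz": 220,"rx": 0,"ry": -64,"rz": 0,"gripper": 0},{"tx": -207,"ty": 0,"tz": 248,"rx": 0,"ry": -72,"rz": 0,"gripper": 0},{"tx": -230,"ty": 0,"tz": 275,"rx": 0,"ry": -80,"rz": 0,"gripper": 0}]}}

```text
clock: 17.75
tcp_pos: [484.1, 272.0, 155.0]
orientation: [-90.4, -0.3, 55.4]
force: [0.4, -0.3, -0.3]
width: 85.8
```

```bash
python3 - <<'E'
from h import *
s=observe();print(s['tcp_pos'],s['orientation'],s['qpos'],s['force'])
c=capture('top');d=capture('side')
I=c['pixels'];J=d['pixels'];a=proj(c,[574,-75,77])[0].astype(int);b=proj(d,[574,-75,77])[0].astype(int)
for cam in(c,d):
    X=cam['pixels'].astype(int);w=np.zeros(X.shape[:2],bool);u=proj(cam,[574,-75,77])[0].astype(int);w[u[1]-18:u[1]+22,u[0]-18:u[0]+18]=1
    m=(X[...,2]>90)&(X[...,2]>2*X[...,1])&(X[...,2]>2*X[...,0])&w
    cam['u']=np.argwhere(m)[:,::-1].mean(0);print(m.sum())
print('post top',tri(c,c['u'],d,d['u']),rect(c,((I[...,2]>90)&(I[...,2].astype(int)>2*I[...,1]))*(np.indices(I.shape[:2])[1]<400)*(np.indices(I.shape[:2])[1]>345)*(np.indices(I.shape[:2])[0]<220)*(np.indices(I.shape[:2])[0]>150),77)[0])
cv2.imwrite('pics/d.png',np.hstack([cv2.resize(I[a[1]-30:a[1]+40,a[0]-50:a[0]+20],(400,400),interpolation=cv2.INTER_CUBIC),cv2.resize(J[b[1]-20:b[1]+50,b[0]-35:b[0]+35],(400,400),interpolation=cv2.INTER_CUBIC)]))
goto([484.2,271.6,75],74.8)
E
```

```text
[484.0539053  272.00728457 155.02035996] [-90.43110078  -0.2515962   55.40595737] [  1.75083281  28.1564825  -46.54424355  91.68369685  21.88012034
  69.19557931   6.22827985] [ 0.43988205 -0.32442382 -0.27899321]
95
41
post top [573.36996752 -75.95930375  76.14794051] ((561.0900268554688, -69.35122680664062), (152.24551391601562, 117.28428649902344), 0.030756374821066856)
t [-4.  80.6 -6.3] r [  0.22 -19.02   0.45]
```

View pics/d.png

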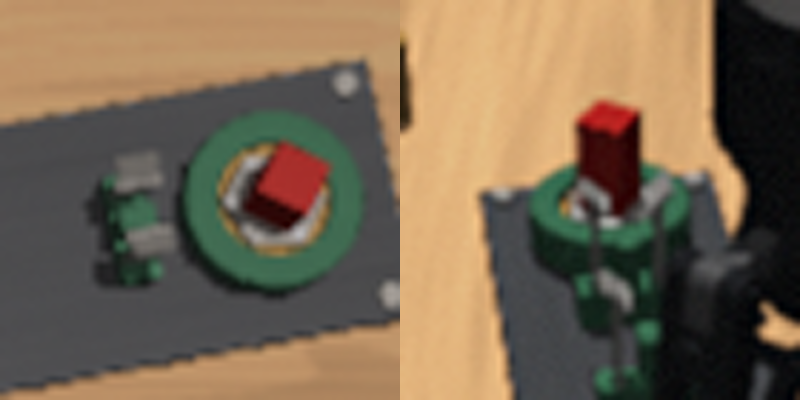

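The post is seated in the hex. Its top triangulates to z 76.1 (77 expected); in the left panel the red top is near (290,175), inside the ring at (275,200). Now the bar.

{"api": "jog_arm", "payload": {"rows": [{"tx": -4,"ty": 10,"tz": -6.3,"rx": 0.2,"ry": -7,"rz": 0.4,"gripper": 0},{"tx": -4,"ty": 30,"tz": -6.3,"rx": 0.2,"ry": -14,"rz": 0.4,"gripper": 0},{"tx": -4,"ty": 50,"tz": -6.3,"rx": 0.2,"ry": -19,"rz": 0.4,"gripper": 0},{"tx": -4,"ty": 70,"tz": -6.3,"rx": 0.2,"ry": -19,"rz": 0.4,"gripper": 0},{"tx": -4,"ty": 70,"tz": -6.3,"rx": 0.2,"ry": -19,"rz": 0.4,"gripper": 0},{"tx": -4,"ty": 70,"tz": -6.3,"rx": 0.2,"ry": -19,"rz": 0.4,"gripper": 0}]}}

```text
clock: 18.45
tcp_pos: [484.1, 270.9, 85.2]
orientation: [-90.0, 0.0, 74.7]
force: [0.4, 0.5, 0.1]
width: 85.4
```

```bash
python3 - <<'E'
from h import *
s=observe();print(s['tcp_pos'],s['orientation'],s['force'])
goto([484.2,271.6,22],74.8)
E
```

```text
[484.06751221 270.87425545  85.23999808] [-8.99737170e+01  7.82354737e-03  7.47274654e+01] [0.44108326 0.49193658 0.10460912]
t [ 0.7 63.2  0. ] r [-0.03 -0.07 -0.01]
```

{"api": "jog_arm", "payload": {"rows": [{"tx": 0.7,"ty": 20,"tz": 0,"rx": 0,"ry": 0,"rz": 0,"gripper": 0},{"tx": 0.7,"ty": 40,"tz": 0,"rx": 0,"ry": 0,"rz": 0,"gripper": 0},{"tx": 0.7,"ty": 56,"tz": 0,"rx": 0,"ry": 0,"rz": 0,"gripper": 0},{"tx": 0.7,"ty": 63,"tz": 0,"rx": 0,"ry": 0,"rz": 0,"gripper": 0},{"tx": 0.7,"ty": 63,"tz": 0,"rx": 0,"ry": 0,"rz": 0,"gripper": 0},{"tx": 0.7,"ty": 63,"tz": 0,"rx": 0,"ry": 0,"rz": 0,"gripper": 0},{"tx": 0.7,"ty": 63,"tz": 0,"rx": 0,"ry": 0,"rz": 0,"gripper": 0.5}]}}

```text
clock: 19.15
tcp_pos: [484.9, 272.3, 23.3]
orientation: [-90.1, -0.1, 74.7]
force: [-0.4, -0.4, 0.4]
width: 72.9
```

{"api": "jog_arm", "payload": {"rows": [{"tx": 0,"ty": 0,"tz": 0,"rx": 0,"ry": 0,"rz": 0,"gripper": 0.7},{"tx": 0,"ty": 0,"tz": 0,"rx": 0,"ry": 0,"rz": 0,"gripper": 0.8},{"tx": 0,"ty": 0,"tz": 0,"rx": 0,"ry": 0,"rz": 0,"gripper": 1},{"tx": 0,"ty": 0,"tz": 0,"rx": 0,"ry": 0,"rz": 0,"gripper": 1},{"tx": 0,"ty": 0,"tz": 0,"rx": 0,"ry": 0,"rz": 0,"gripper": 1},{"tx": 0,"ty": 0,"tz": 0,"rx": 0,"ry": 0,"rz": 0,"gripper": 1}]}}

```text
clock: 19.75
tcp_pos: [484.3, 268.9, 23.6]
orientation: [-90.1, 0.3, 74.7]
force: [-3.4, -6.5, 7.2]
width: 18.1
```

{"api": "jog_arm", "payload": {"rows": [{"tx": 0,"ty": -5,"tz": 0,"rx": 0,"ry": 0,"rz": 0,"gripper": 1},{"tx": 0,"ty": -15,"tz": 0,"rx": 0,"ry": 0,"rz": 0,"gripper": 1},{"tx": 0,"ty": -30,"tz": 0,"rx": 0,"ry": 0,"rz": 0,"gripper": 1},{"tx": 0,"ty": -55,"tz": 0,"rx": 0,"ry": 0,"rz": 0,"gripper": 1},{"tx": 0,"ty": -80,"tz": 0,"rx": 0,"ry": 0,"rz": 0,"gripper": 1},{"tx": 0,"ty": -110,"tz": 0,"rx": 0,"ry": 0,"rz": 0,"gripper": 1},{"tx": 0,"ty": -110,"tz": 0,"rx": 0,"ry": 0,"rz": 0,"gripper": 1},{"tx": 0,"ty": -110,"tz": 0,"rx": 0,"ry": 0,"rz": 0,"gripper": 1}]}}

```text
clock: 20.55
tcp_pos: [484.8, 270.3, 135.1]
orientation: [-90.2, 0.2, 74.7]
force: [0.0, -0.9, -1.6]
width: 18.1
```

```bash
python3 - <<'E'
from h import *
s=observe();print(s['tcp_pos'],s['orientation'],s['force'],s['moment'],s['width'])
c=capture('top');d=capture('side');p=s['tcp_pos']+[0,0,15]
o=[]
for cam in(c,d):
    u=proj(cam,p)[0].astype(int);o.append(cv2.resize(cam['pixels'][u[1]-50:u[1]+50,u[0]-50:u[0]+50],(400,400),interpolation=cv2.INTER_CUBIC));print(u)
cv2.imwrite('pics/e.png',cv2.convertScaleAbs(np.hstack(o),alpha=1.4))
goto([555.6,15.7,133],11.25)
E
```

```text
[484.82412557 270.30243161 135.07678414] [-90.18055168   0.20874725  74.74493153] [ 0.00243455 -0.92638465 -1.59347984] [0.00123295 0.0224827  0.00445107] 18.11540648968724
[205 213]
[350 234]
t [-225.5    1.6 -136. ] r [ 0.24 63.49 -0.35]
```

View pics/e.png

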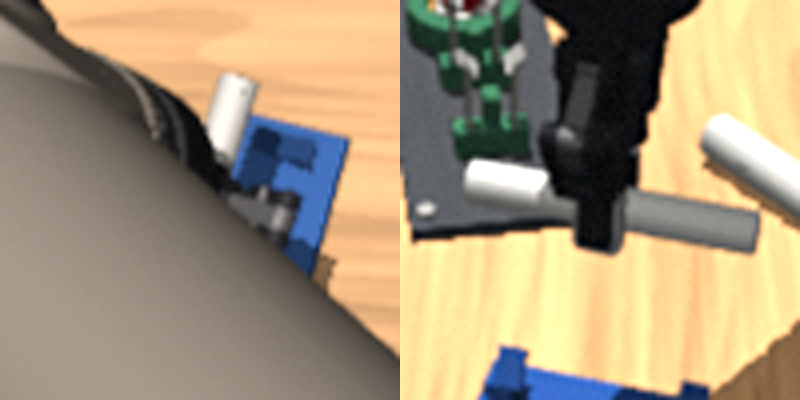

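```bash
python3 - <<'E'
from h import *
d=capture('side');s=observe()
z=s['tcp_pos'][2]+14.4
E=cast(d,[[316.5,229],[389.3,241.5]],z);R=RR(s['orientation'])
print(E.round(1),np.linalg.norm(E[0]-E[1]));print('mid in tool',((E.mean(0)-s['tcp_pos'])@R).round(1),'ends',((E-s['tcp_pos'])@R).round(1))
E
```

```text
[[546.1 254.3 147. ]
 [418.4 283.5 147. ]] 130.95790314752196
mid in tool [ -0.4 -14.4   1.4] ends [[  2.3 -14.4 -64. ]
 [ -3.1 -14.4  66.8]]
```

{"api": "jog_arm", "payload": {"rows": [{"tx": -25,"ty": 0,"tz": -15,"rx": 0,"ry": 7,"rz": 0,"gripper": 1},{"tx": -50,"ty": 0,"tz": -30,"rx": 0,"ry": 14,"rz": 0,"gripper": 1},{"tx": -75,"ty": 0,"tz": -45,"rx": 0,"ry": 21,"rz": 0,"gripper": 1},{"tx": -100,"ty": 0,"tz": -60,"rx": 0,"ry": 28,"rz": 0,"gripper": 1},{"tx": -125,"ty": 0,"tz": -75,"rx": 0,"ry": 35,"rz": 0,"gripper": 1},{"tx": -150,"ty": 0,"tz": -90,"rx": 0,"ry": 42,"rz": 0,"gripper": 1},{"tx": -175,"ty": 0,"tz": -106,"rx": 0,"ry": 49,"rz": 0,"gripper": 1},{"tx": -200,"ty": 0,"tz": -121,"rx": 0,"ry": 56,"rz": 0,"gripper": 1},{"tx": -225,"ty": 0,"tz": -136,"rx": 0,"ry": 63.5,"rz": 0,"gripper": 1},{"tx": -225,"ty": 0,"tz": -136,"rx": 0,"ry": 63.5,"rz": 0,"gripper": 1}]}}

```text
clock: 21.7
tcp_pos: [556.0, 8.8, 132.5]
orientation: [-90.6, 0.4, 10.6]
force: [0.9, -0.8, -0.3]
width: 18.3
```

```bash
python3 -c "
from h import *
goto([555.9,14.5,72],11.25)"
```

```text
t [ 1.4 60.4  6.3] r [ 0.62 -0.61 -0.38]
```

{"api": "jog_arm", "payload": {"rows": [{"tx": 1.4,"ty": 0,"tz": 6.3,"rx": 0.6,"ry": -0.6,"rz": -0.4,"gripper": 1},{"tx": 1.4,"ty": 20,"tz": 6.3,"rx": 0.6,"ry": -0.6,"rz": -0.4,"gripper": 1},{"tx": 1.4,"ty": 40,"tz": 6.3,"rx": 0.6,"ry": -0.6,"rz": -0.4,"gripper": 1},{"tx": 1.4,"ty": 54,"tz": 6.3,"rx": 0.6,"ry": -0.6,"rz": -0.4,"gripper": 1},{"tx": 1.4,"ty": 60.4,"tz": 6.3,"rx": 0.6,"ry": -0.6,"rz": -0.4,"gripper": 1},{"tx": 1.4,"ty": 60.4,"tz": 6.3,"rx": 0.6,"ry": -0.6,"rz": -0.4,"gripper": 1},{"tx": 1.4,"ty": 60.4,"tz": 6.3,"rx": 0.6,"ry": -0.6,"rz": -0.4,"gripper": 1}]}}

```text
clock: 22.4
tcp_pos: [556.4, 15.1, 72.6]
orientation: [-90.0, -0.1, 11.3]
force: [0.0, -0.4, -0.4]
width: 18.3
```

```bash
python3 - <<'E'
from h import *
s=observe();print(s['tcp_pos'],s['orientation'],s['force'],s['moment'],s['width'])
d=capture('side');c=capture('top');o=[]
for cam in(d,c):
    u=proj(cam,[556,16,75])[0].astype(int);o.append(cv2.resize(cam['pixels'][u[1]-40:u[1]+40,u[0]-40:u[0]+40],(400,400),interpolation=cv2.INTER_CUBIC));print(u)
cv2.imwrite('pics/f.png',cv2.convertScaleAbs(np.hstack(o),alpha=1.7))
goto([555.9,14.5,60],11.25)
E
```

```text
[556.39844804  15.09149669  72.55148132] [-9.00051840e+01 -8.03035774e-02  1.12865799e+01] [ 0.01934194 -0.44440109 -0.43514573] [ 0.02939357 -0.0034466  -0.02119072] 18.271080232831462
[319 189]
[333 186]
t [-1.  13.  -0.2] r [0.03 0.01 0.14]
```

View pics/f.png

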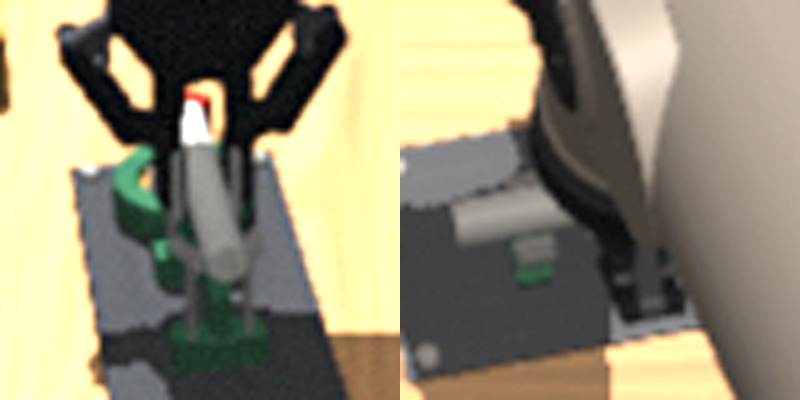

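Bar is held above the clips: its near end is at about (231,262) and the near clip's fingers at about x=190 and 252 in the left panel. I compare with projections.

```bash
python3 - <<'E'
from h import *
d=capture('side');c=capture('top')
y=np.array([-np.sin(np.radians(11.25)),np.cos(np.radians(11.25)),0]);x=np.array([y[1],-y[0],0])
seat=np.array([555.6,15.7,0]);s=observe();B=s['tcp_pos']+[0,0,14.4]+1.4*y
for n,cam,u in(('side',d,(319,189)),('top',c,(333,186))):
    f=lambda p:((proj(cam,p)[0]-u+40.5)*5).round(0)+([0,0] if n=='side' else [400,0])
    print(n,'bar end',f(B+65*y),'far end',f(B-65*y),'saddle c z50',f(seat+43*y+[0,0,50]),'lip L',f(seat+35*y+7.5*x+[0,0,68]),'lip R',f(seat+35*y-7.5*x+[0,0,68]))
E
```

```text
side bar end [224. 263.] far end [186. 114.] saddle c z50 [219. 303.] lip L [200. 262.] lip R [233. 259.]
top bar end [459. 225.] far end [756. 172.] saddle c z50 [508. 232.] lip L [524. 206.] lip R [530. 239.]
```

Relative to the fingers the bar is within about 1 mm in both views. Lower into the mouth, then press.

{"api": "jog_arm", "payload": {"rows": [{"tx": -0.4,"ty": 4,"tz": -0.2,"rx": 0,"ry": 0,"rz": 0,"gripper": 1},{"tx": -0.4,"ty": 8,"tz": -0.2,"rx": 0,"ry": 0,"rz": 0,"gripper": 1},{"tx": -0.4,"ty": 11,"tz": -0.2,"rx": 0,"ry": 0,"rz": 0,"gripper": 1},{"tx": -0.4,"ty": 12,"tz": -0.2,"rx": 0,"ry": 0,"rz": 0,"gripper": 1},{"tx": -0.4,"ty": 12,"tz": -0.2,"rx": 0,"ry": 0,"rz": 0,"gripper": 1}]}}

```text
clock: 23.1
tcp_pos: [556.4, 14.3, 61.8]
orientation: [-90.1, -0.1, 11.3]
force: [-2.5, -0.6, 5.9]
width: 18.0
```

{"api": "jog_arm", "payload": {"rows": [{"tx": 0,"ty": 1,"tz": 0,"rx": 0,"ry": 0,"rz": 0,"gripper": 1},{"tx": 0,"ty": 2,"tz": 0,"rx": 0,"ry": 0,"rz": 0,"gripper": 1},{"tx": 0,"ty": 3,"tz": 0,"rx": 0,"ry": 0,"rz": 0,"gripper": 1},{"tx": 0,"ty": 3,"tz": 0,"rx": 0,"ry": 0,"rz": 0,"gripper": 1}]}}

```text
clock: 23.5
tcp_pos: [557.4, 14.4, 61.7]
orientation: [-90.2, -0.2, 11.3]
force: [-5.4, -0.6, 14.8]
width: 18.1
```

{"api": "jog_arm", "payload": {"rows": [{"tx": -1.5,"ty": 1.5,"tz": 0,"rx": 0,"ry": 0,"rz": 0,"gripper": 1},{"tx": -2,"ty": 3,"tz": 0,"rx": 0,"ry": 0,"rz": 0,"gripper": 1},{"tx": -2.5,"ty": 4,"tz": 0,"rx": 0,"ry": 0,"rz": 0,"gripper": 1},{"tx": -2.5,"ty": 4,"tz": 0,"rx": 0,"ry": 0,"rz": 0,"gripper": 1}]}}

```text
clock: 23.9
tcp_pos: [555.4, 13.9, 59.1]
orientation: [-90.2, -0.3, 11.2]
force: [-2.6, -0.4, 7.1]
width: 18.2
```

{"api": "jog_arm", "payload": {"rows": [{"tx": -0.5,"ty": 3,"tz": 0,"rx": 0,"ry": 0,"rz": 0,"gripper": 1},{"tx": -0.8,"ty": 5,"tz": 0,"rx": 0,"ry": 0,"rz": 0,"gripper": 1},{"tx": -0.8,"ty": 7,"tz": 0,"rx": 0,"ry": 0,"rz": 0,"gripper": 1},{"tx": -0.8,"ty": 9,"tz": 0,"rx": 0,"ry": 0,"rz": 0,"gripper": 1},{"tx": -0.8,"ty": 9,"tz": 0,"rx": 0,"ry": 0,"rz": 0,"gripper": 1}]}}

```text
clock: 24.4
tcp_pos: [554.9, 13.7, 50.1]
orientation: [-90.2, -0.3, 11.2]
force: [0.3, -0.3, 1.2]
width: 18.2
```

{"api": "jog_arm", "payload": {"rows": [{"tx": 0,"ty": 2,"tz": 0,"rx": 0.2,"ry": 0,"rz": -0.3,"gripper": 1},{"tx": 0,"ty": 4,"tz": 0,"rx": 0.2,"ry": 0,"rz": -0.3,"gripper": 1},{"tx": 0,"ty": 6,"tz": 0,"rx": 0.2,"ry": 0,"rz": -0.3,"gripper": 1},{"tx": 0,"ty": 6,"tz": 0,"rx": 0.2,"ry": 0,"rz": -0.3,"gripper": 1}]}}

```text
clock: 24.8
tcp_pos: [554.8, 13.5, 45.4]
orientation: [-90.1, -0.6, 11.2]
force: [-4.2, 0.3, 10.0]
width: 18.2
```

At 45.4 with a firm stop, as expected for the saddles. One more press, then release and retreat.

{"api": "jog_arm", "payload": {"rows": [{"tx": 0,"ty": 1.5,"tz": 0,"rx": 0,"ry": 0,"rz": 0,"gripper": 1},{"tx": 0,"ty": 2,"tz": 0,"rx": 0,"ry": 0,"rz": 0,"gripper": 1},{"tx": 0,"ty": 0,"tz": 0,"rx": 0,"ry": 0,"rz": 0,"gripper": 1},{"tx": 0,"ty": 0,"tz": 0,"rx": 0,"ry": 0,"rz": 0,"gripper": 0.5},{"tx": 0,"ty": 0,"tz": 0,"rx": 0,"ry": 0,"rz": 0,"gripper": 0},{"tx": 0,"ty": 0,"tz": 0,"rx": 0,"ry": 0,"rz": 0,"gripper": 0},{"tx": 0,"ty": 0,"tz": 0,"rx": 0,"ry": 0,"rz": 0,"gripper": 0},{"tx": 0,"ty": 0,"tz": 0,"rx": 0,"ry": 0,"rz": 0,"gripper": 0}]}}

```text
clock: 25.6
tcp_pos: [554.8, 13.6, 45.2]
orientation: [-90.1, -0.6, 11.2]
force: [0.0, -0.7, 0.8]
width: 85.6
```

{"api": "jog_arm", "payload": {"rows": [{"tx": 0,"ty": -20,"tz": 0,"rx": 0,"ry": 0,"rz": 0,"gripper": 0},{"tx": 0,"ty": -60,"tz": 0,"rx": 0,"ry": 0,"rz": 0,"gripper": 0},{"tx": 0,"ty": -100,"tz": 0,"rx": 0,"ry": 0,"rz": 0,"gripper": 0},{"tx": -40,"ty": -130,"tz": 0,"rx": 0,"ry": 0,"rz": 0,"gripper": 0},{"tx": -80,"ty": -140,"tz": 0,"rx": 0,"ry": 0,"rz": 0,"gripper": 0},{"tx": -120,"ty": -140,"tz": 0,"rx": 0,"ry": 0,"rz": 0,"gripper": 0},{"tx": -160,"ty": -140,"tz": 0,"rx": 0,"ry": 0,"rz": 0,"gripper": 0},{"tx": -160,"ty": -140,"tz": 0,"rx": 0,"ry": 0,"rz": 0,"gripper": 0},{"tx": -160,"ty": -140,"tz": 0,"rx": 0,"ry": 0,"rz": 0,"gripper": 0}]}}

```text
clock: 26.5
tcp_pos: [396.0, -18.1, 183.8]
orientation: [-90.2, -0.6, 11.2]
force: [1.2, 0.0, 0.7]
width: 85.4
```

```bash
python3 - <<'E'
from h import *
s=observe();print(s['clock'],s['tcp_pos'],s['force'])
d=capture('side');c=capture('top');o=[]
y=np.array([-np.sin(np.radians(11.25)),np.cos(np.radians(11.25)),0]);seat=np.array([555.6,15.7,60])
for cam in(d,c):
    u=proj(cam,[560,0,55])[0].astype(int);o.append(cv2.resize(cam['pixels'][u[1]-40:u[1]+40,u[0]-40:u[0]+40],(400,400),interpolation=cv2.INTER_CUBIC))
    print(u,((proj(cam,[seat+65*y,seat-65*y])-u+40.5)*5).round())
cv2.imwrite('pics/g.png',cv2.convertScaleAbs(np.hstack(o),alpha=1.7))
E
```

```text
26.5 [395.98313983 -18.1381803  183.79330479] [1.23976124 0.00907437 0.6679564 ]
[318 193] [[231. 293.]
 [193. 141.]]
[340 186] [[ 25. 237.]
 [313. 185.]]
```

View pics/g.png

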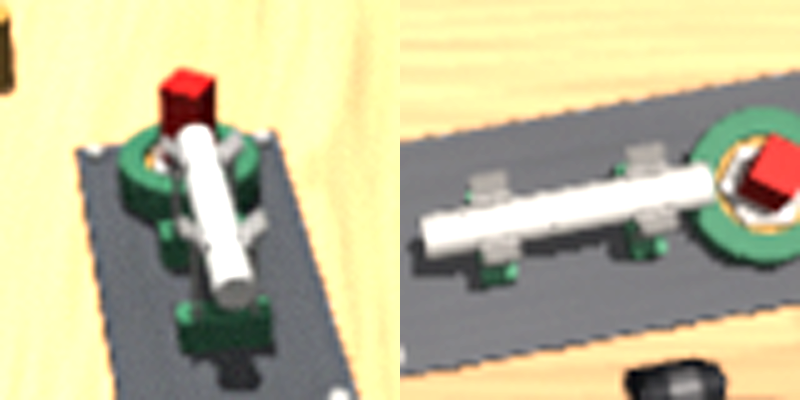

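The bar runs end to end as predicted for z = 60. In the top panel the ends are at (425,237) and (713,185), exactly as projected, and in the side panel they are within about 1 px. Both finger pairs stand around it, and the post is still seated.

```bash
python3 -c "
from plant import *
print(job_done())"
```

```text
the job is handed in; nothing more can be done
None
```

The jig is set up and handed in at about 26.6 s: the stop post is home in the hex socket and the bar is snapped into both clips, each released.

- **Post:** The first sweeps stayed on the brass ledge because my centre was off by more than the 0.8 mm tolerance. After probing the counterbore walls I moved the centre, and the foot dropped in at a tool yaw of about -25°. It stopped where the floor should be, 14.0 mm below where the foot first stopped on the ledge. After release the shank top measured 76.1 mm, against 77 expected.
- **Bar:** I took it from the blue V-rest and centred it over the clips. It snapped through and came to a firm stop about 16 mm below where it had rested in the mouth, matching the saddles. In the last picture its ends fell on the projected positions for a 60 mm axis in the top view, and within about 1 px in the side view.
- **Checks that disagreed:**
  - The base plate's centre is about 6 mm off the jig origin that the ring and clips indicate, so I used the ring and clips.
  - The side camera read about 1 px off the top one.
  - The gripper showed 18 mm on the 20 mm bar.
- **Not checked:** I did not re-measure the nut, stub and block at the end. The arm's path stayed away from them, and no unexpected contact force showed.

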